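# Slide a freshly lacquered sandal sole into the drying pen and count it

## Robot

A 6-joint arm with a two-finger parallel gripper is mounted at the origin on the work surface. World frame = base frame: x ahead of the robot, y to its left, z up, the work surface at z = 0. Lengths are in m, angles in rad, forces in N, time in s.
With the tool pointing down it reaches from about 0.425 to 0.925 m from the base axis. Payload 12.5 kg.
Tool frame: the origin (TCP) lies on the centre line of the jaws, within the pads' length; the fingertips stand 8 mm ahead of it and the grasp point (between the pads) lies 11 mm behind it; x points along the fingers, z is the direction in which the jaws open and shut, and the axes are right-handed (so a half turn about x gives the same grasp; the last joint's range is limited). The gripper opens to 85 mm and grips with 20 to 120 N. Pads are 22 mm wide; open, the fingers measure 114 mm over their backs; the gripper's body (76 mm by 85 mm) begins 54 mm behind the grasp point. The pads swing forward as they close: fully open they stand 13 mm farther back than shut.
Start: joints at [-1.213, 0.491, 1.559, -0, 1.092, -0.106], TCP at [0.28, -0.559, 0.239] pointing down, gripper open.
Joint ranges: [-3.1, 3.1], [-0.84, 2.19], [0.05, 2.79], [-1.13, 4.28], [0.06, 2.93], [-2.69, 2.69]. Speed limits (rad/s): [2.22, 2.22, 2.79, 3.14, 3.14, 3.14].

## Interface

Orientations are given as a rotation vector (axis times angle).
In Python, from rig import env gives the robot as it stands.
- The arm moves only by the shell command python3 -m crank 'ROWS' [OPENING]. ROWS is JSON, a list that holds one entry, the list of rows, each a list of 4 numbers: the shift along the world's x, y, z in mm, then the turn about the world's z in rad. A call has 1 to 5 rows; each row shifts and turns the pose as measured when the row begins; what a row does not reach is not made up. A row lasts 1/10 s, in which the tool goes at most 50 mm and 8.59 degrees, less where a joint would pass 70% of its speed; a pose out of reach is approached as far as the arm can. A call is refused whole if a number of a shift passes 50 or a number of a turn 0.15, either way. A call with a gripper value outside its range is refused whole. OPENING is the finger opening in mm, from 0 to 85.4, set as the call begins (- or left out, the last holds). The fingers move at their own pace and stop on an object; the grip force is fixed at half the most. Time passes only in rows, so rows that do not move let the fingers close. It gives the time, the measured TCP pose, the force and the opening at its end, in the units of the state.
- env.get_obs(): the state, without advancing time (a new reading comes with each control period).
- env.camera(name): name is "scene" or "top" or "wrist"; returns a dict with "frame" (420x560x3 uint8, blue, green, red), "z_map" (420x560 float32, m along the optical axis (not along the pixel's ray), 0 where there is no reading), "fx", "fy", "cx", "cy" (pixels), "eye" and "rotation" of the camera in the world. Camera axes: x right, y down, z forward; pixel columns grow to the right and rows downward; lengths in m; the calibration is good to about 2 mm. A picture is of the moment at which its call begins.
- env.job_done(): hands the job in, once; it reports no verdict.
Trained networks look in a picture, given as the dict that the camera call returned (one of the last four; its "shot" number tells which), for a name from the list of things; names that differ only in an ending like _2 or _b are one class to them, and where a whole thing is asked for, a point or a joint stands for the part that bears it (a point fixed in the world has none). Each returns a list of dicts, best first, with "confidence" (0 to 1); they miss things now and then, are a little off and sometimes report something else, mostly with a low value. They report only what shows in the picture. A call takes as long as a camera call. They do not tell look-alikes from the thing itself.
- env.recognise(picture, thing): "rect" ([centre column, centre row, width, height] in pixels, round what is visible of it).
- env.cut_out(picture, thing): "mask" (420x560 bool, what is visible of it) and "rect" ([centre column, centre row, width, height] in pixels, round what is visible of it).
- env.pinpoint(picture, thing): "pixel" ([row, column] in pixels: a listed point, or the origin of a listed thing).
The state is a dict: "time": time; "qpos": joint angles; "qvel": joint speeds; "joint_efforts": joint torques, N m; "ee_pos": TCP position; "orientation": TCP orientation; "ft_force": force on the tool from outside, world axes, zero at the start; "wrist_torque": the same for the moment, N m; "finger_gap": finger opening in m.
Only numpy, scipy, OpenCV 4.12 (cv2) and the standard library are available. Lean on these libraries where they do the work, as an engineer would, in place of code of your own. Each camera call takes 0.05 s, during which the arm holds its last target. There are 200 camera calls.

## Task

The lacquer on the loose burgundy wooden sole is still soft: slide it gently along the bench, toe first, into the three-sided wooden drying pen until its toe is right up to the back wall and it lies straight between the rails, never lifting it and never touching it or pressing it against the wall with more than about 10 N. Only then count it: swing the red-knobbed lever of the tally counter all the way to its stop and let it spring back. Leave the other sole, the tin and the shoe last where they are.

Things in the scene. Friction and masses are not known exactly. Their poses are not given: they have to be found in the camera images.
- sole: Loose wooden sandal sole lying flat, burgundy sides, cream top, 220 mm long, 28 mm thick, 0.14 to 0.28 kg. Origin: centre of its underside; +y to the toe. Outline: round heel of radius 32 mm centred at y = -78 mm, round forefoot of radius 42 mm centred at y = +68 mm, straight flanks tangent to both. It starts outside the pen, its toe roughly towards the opening
- sole_toe (a point): Foremost point of the sole's toe, at its underside (y = +110 mm of the sole)
- sole_heel (a point): Rearmost point of the sole's heel, at its underside (y = -110 mm of the sole)
- pen: Drying pen fixed to the bench: three light wooden walls 24 mm high, 12 mm thick, around a green patch level with the bench. Origin: on the bench, middle of the back wall's inner face. +y points out through the back wall; the pen opens to -y. Its rails run from y = 0 to -150 mm, inner faces at x = -55 and +55 mm. A sole fully home has its toe at y = 0, its heel 70 mm outside the rails
- counter: Grey tally counter fixed to the bench, 70 x 56 mm (x from -25 to +45 mm), 44 mm high, on a dark steel foot 100 x 75 x 4 mm. Origin: on the bench, under the lever's vertical pivot. Four white number wheels in a row on top at its +x end; the lever sticks out over its -x side
- count_lever (a joint): Lever angle about its vertical pivot, rad: 0 at rest, 1.0 at the stop, growing counter-clockwise seen from above; a spring brings it back. At angle q the lever points 150 degrees + q from the counter's +x (turning towards its +y). The stroke takes 1 to 3 N at the knob
- lever_knob (a point): Red upright round knob at the end of the lever, 62 mm from the pivot, 14 mm in diameter, from 50 to 85 mm above the bench; this point is on its axis 70 mm above the bench. The steel lever arm (12 mm wide) is at 50 to 55 mm height
- mate: Bystander: another sole of the same kind, drying on the bench beyond the work. Origin: centre of its underside; +y to the toe
- tin: Bystander: closed tin with a yellow label, 72 mm in diameter, 75 mm high. Origin: centre of its underside
- last: Bystander: wooden shoe last about 180 mm long, 60 mm wide, up to 68 mm high. Origin: on its underside near its middle; +x to the toe
There are look-alikes about, which are no part of the job. What is shaped like the sole but black, orange or purple is not meant.

How it is judged:
By the outcome, as a careful person would: the job done as asked, in the order asked, and still so for the second after the job is handed in, with the robot touching nothing.
It also fails if it takes over 72 s, if anything falls off the work surface, if the arm or the gripper's body presses on something with over 40 N, if the wrist force passes 120 N, or if a joint passes its speed limit or range.

## Working session

There is one attempt and no reset: what is moved stays moved. The work goes in short steps, Python scripts to look and compute and a shell command to move; the robot and the scene stay as the last step left them, time stands still between calls to the robot, and variables do not carry over. Pictures are saved under pics/ and viewed, about 8 in all and at most 12, crops included, and the job is handed in when it is done.

```bash
ls; mkdir -p pics; cat > h.py <<'E'
import numpy as np, cv2
from rig import env
def w(p,px,z=None):
    r,c=px; v=np.array([(c-p['cx'])/p['fx'],(r-p['cy'])/p['fy'],1.]); R=np.array(p['rotation']); e=np.array(p['eye'])
    if z is None:
        return e+R@(v*p['z_map'][int(round(r)),int(round(c))])
    d=R@v; return e+d*(z-e[2])/d[2]
E
python3 - <<'E'
from h import *
for n in ['scene','top']:
    p=env.camera(n); cv2.imwrite(f'pics/{n}0.png',p['frame']); print(n,p['eye'],p['shot'])
    for t in ['sole','sole_toe','sole_heel','pen','counter','lever_knob','mate','tin','last']:
        print(t,[(np.round(d['pixel']).astype(int).tolist(),round(d['confidence'],2),np.round(w(p,d['pixel'],0.07 if t=='lever_knob' else 0),3).tolist()) for d in env.pinpoint(p,t)[:4]])
print(env.get_obs())
E
```

```text
pics
scene [ 1.27580114 -0.22200083  1.18172939] 1Traceback (most recent call last):
  File "<stdin>", line 5, in <module>
  File "h.py", line 7, in w
    d=R@v; return e+d*(z-e[2])/d[2]
                               ~^^^
IndexError: invalid index to scalar variable.
```

```bash
sed -i "s/R=np.array(p\['rotation'\])/R=cv2.Rodrigues(np.array(p['rotation'],float))[0]/" h.py
python3 - <<'E'
from h import *
for n in ['scene','top']:
    p=env.camera(n); cv2.imwrite(f'pics/{n}0.png',p['frame']); print(n,p['eye'],p['rotation'],p['shot'])
    for t in ['sole','sole_toe','sole_heel','pen','counter','lever_knob','mate','tin','last']:
        print(t,[(np.round(d['pixel']).astype(int).tolist(),round(d['confidence'],2),np.round(w(p,d['pixel'],0.07 if t=='lever_knob' else 0),3).tolist()) for d in env.pinpoint(p,t)[:4]])
print(env.get_obs())
E
```

```text
scene [ 1.27580114 -0.22200083  1.18172939] [-2.07899541 -1.56255712  0.4768931 ] 2
sole [([167, 296], 0.89, [0.319, 0.162, 0.0]), ([246, 255], 0.85, [0.602, -0.068, 0.0]), ([294, 182], 0.78, [0.701, -0.32, 0.0]), ([245, 288], 0.74, [0.627, 0.032, 0.0])]
sole_toe [([179, 208], 0.69, [0.289, -0.159, 0.0]), ([150, 289], 0.66, [0.228, 0.162, 0.0]), ([333, 187], 0.61, [0.822, -0.327, 0.0]), ([244, 288], 0.58, [0.624, 0.035, 0.0])]
sole_heel [([222, 248], 0.98, [0.504, -0.069, 0.0]), ([263, 176], 0.88, [0.593, -0.321, 0.0]), ([250, 221], 0.77, [0.586, -0.179, 0.0]), ([188, 300], 0.64, [0.417, 0.145, 0.0])]
pen [([215, 334], 0.67, [0.558, 0.219, 0.0])]
counter [([194, 379], 0.96, [0.518, 0.404, 0.0]), ([254, 221], 0.19, [0.6, -0.179, 0.0])]
lever_knob [([166, 380], 0.68, [0.448, 0.424, 0.07])]
mate [([291, 300], 0.8, [0.791, 0.021, 0.0])]
tin [([244, 136], 0.97, [0.49, -0.435, 0.0])]
last [([249, 377], 0.59, [0.721, 0.305, 0.0])]
top [0.29034679 0.01027475 1.60635745] [-2.16047545  2.11382052 -0.18035925] 3
sole [([164, 381], 0.91, [0.704, -0.321, 0.0]), ([259, 319], 0.69, [0.406, -0.128, 
[... 710 characters left out ...]
432, 0.0])]
last []
{'time': 1.1, 'qpos': array([-1.21259486e+00,  4.90901916e-01,  1.55888498e+00,  2.05443113e-05,
        1.09169101e+00, -1.05583447e-01]), 'qvel': array([-2.72758012e-04, -8.92799211e-05, -1.37044703e-03,  1.80730474e-04,
       -1.02978109e-03, -2.02290862e-04]), 'joint_efforts': array([-7.69324879e-05, -6.18283367e+01, -2.61846560e+01, -1.81149148e-04,
        4.32661836e-04,  7.19620150e-07]), 'ee_pos': array([ 0.2796277 , -0.55898535,  0.23933093]), 'orientation': array([ 0.86111389,  1.39350129, -0.8612054 ]), 'ft_force': array([ 0.33237331,  0.53098524, -0.53768708]), 'wrist_torque': array([-0.04387479,  0.03761315, -0.0482989 ]), 'finger_gap': 0.08523533357941021}
```

View pics/top0.png

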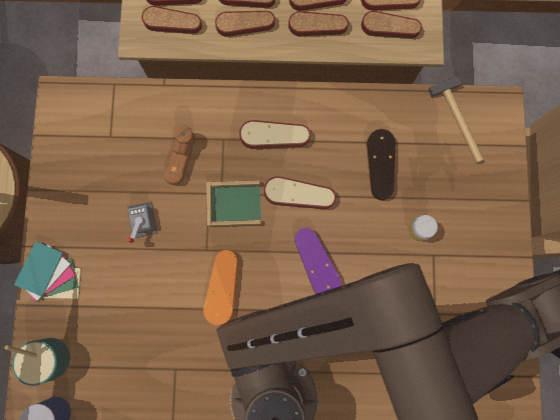

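View pics/scene0.png

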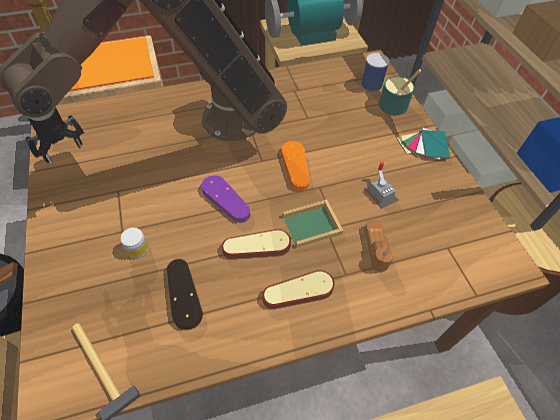

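```bash
cat >> h.py <<'E'
from scipy.optimize import least_squares
def hwc(p,mask,z):
    cs,_=cv2.findContours(mask.astype(np.uint8),cv2.RETR_EXTERNAL,cv2.CHAIN_APPROX_NONE)
    c=max(cs,key=cv2.contourArea)[:,0,:]
    c=c[(c[:,0]>1)&(c[:,0]<558)&(c[:,1]>1)&(c[:,1]<418)]
    return np.array([w(p,(b,a),z)[:2] for a,b in c])
def sdf(q,g):   # distance to sole outline shrunk by g
    s=10/146.; k=np.sqrt(1-s*s); x=np.abs(q[:,0]); y=q[:,1]+.078
    t=np.clip(y+x*s/k,0,.146)   # position along axis of nearest circle
    return np.hypot(x,y-t)-(.032+.010*t/.146)+g
def fitsole(P,x0,g=None):
    # x0: cx,cy,yaw of +y from world +y
    f=lambda v:(sdf((P-v[:2])@np.array([[np.cos(v[2]),-np.sin(v[2])],[np.sin(v[2]),np.cos(v[2])]]),v[3] if g is None else g))
    r=least_squares(f,list(x0)+[0.002],loss='soft_l1',f_scale=.002,x_scale=[.01,.01,.1,.002])
    return r.x,np.sqrt(np.mean(r.fun**2))
def look(n,name,sole0=None,roi=None):
    p=env.camera(n); cv2.imwrite(f'pics/{name}.png',p['frame'])
    hsv=cv2.cvtColor(p['frame'],cv2.COLOR_BGR2HSV)
    return p,hsv
def near(p,mask,xy,z,rad):
    "keep pixels whose depth point lies near xy"
    R=cv2.Rodrigues(np.array(p['rotation'],float))[0]
    r,c=np.mgrid[0:420,0:560]; v=np.stack([(c-p['cx'])/p['fx'],(r-p['cy'])/p['fy'],np.ones(c.shape)],-1)@R.T
    X=p['eye']+v*((z-p['eye'][2])/v[...,2])[...,None]
    return mask&(np.hypot(X[...,0]-xy[0],X[...,1]-xy[1])<rad)
def sole(p,xy,yaw,rad=.14):
    hsv=cv2.cvtColor(p['frame'],cv2.COLOR_BGR2HSV)
    m=(hsv[...,2]>150)&(hsv[...,1]<110)&(hsv[...,0]>15)&(hsv[...,0]<40)
    m=near(p,m,xy,.028,rad)
    m=cv2.morphologyEx(m.astype(np.uint8),cv2.MORPH_CLOSE,np.ones((5,5)))
    m=cv2.morphologyEx(m,cv2.MORPH_OPEN,np.ones((5,5)))
    return fitsole(hwc(p,m,.028),[*xy,yaw]),m
def pen(p,xy,rad=.14):
    hsv=cv2.cvtColor(p['frame'],cv2.COLOR_BGR2HSV)
    m=near(p,(hsv[...,0]>60)&(hsv[...,0]<95)&(hsv[...,1]>60),xy,0,rad)
    m=cv2.morphologyEx(m.astype(np.uint8),cv2.MORPH_OPEN,np.ones((5,5)))
    P=hwc(p,m,0.).astype(np.float32)
    return cv2.minAreaRect(P*1000),P,m
E
python3 - <<'E'
from h import *
o=env.get_obs(); print(cv2.Rodrigues(o['orientation'])[0].round(3))
for n in ['scene','top']:
    p=env.camera(n)
    r,m=sole(p,(.602,-.06),-.13); print(n,'sole',r[0].round(4),r[1])
    q,P,m2=pen(p,(.565,.14)); print('pen',q, cv2.boxPoints(q).round(0).tolist())
E
python3 -m crank '[[[50,50,10,0.15],[50,50,10,0.15],[50,50,10,0.15],[50,50,10,0.15],[40,50,10,0.15]]]' 85
```

```text
[[ 0.     0.894  0.447]
 [-0.     0.447 -0.894]
 [-1.     0.     0.   ]]
scene sole [ 0.6058 -0.0662 -0.141   0.0074] 0.0011304399834457626
pen ((567.2413330078125, 122.08613586425781), (93.9586181640625, 137.17547607421875), 3.5497000217437744) [[516.0, 188.0], [525.0, 51.0], [618.0, 57.0], [610.0, 193.0]]
top sole [ 0.603  -0.0662 -0.1353  0.0072] 0.0008668835441926205
pen ((571.3992309570312, 122.66618347167969), (101.92120361328125, 135.41017150878906), 3.5864124298095703) [[516.0, 187.0], [525.0, 52.0], [626.0, 58.0], [618.0, 193.0]]
time: 1.7
ee_pos: [0.4515, -0.3786, 0.2748]
orientation: [0.278, 1.554, -0.279]
ft_force: [0.4, 0.1, 0.3]
finger_gap: 0.0847
```

```bash
python3 -m crank '[[[30,50,0,0.15],[40,50,0,0.15],[40,50,0,0.15],[30,30,0,0.1],[0,0,0,0]]]' 85
python3 - <<'E'
from h import *
o=env.get_obs(); z=cv2.Rodrigues(o['orientation'])[0][:,2]; print(o['ee_pos'],'jaw ang',np.arctan2(z[1],z[0]),z)
p,_=look('wrist','w1'); print(p['eye'])
for f in [lambda:sole(p,(.603,-.066),-.138)[0], lambda:pen(p,(.57,.125))[0], lambda:cv2.boxPoints(pen(p,(.57,.125))[0])]:
    try: print(f())
    except Exception as e: print(e)
E
```

```text
time: 2.2
ee_pos: [0.5731, -0.2213, 0.2763]
orientation: [-0.166, 1.562, 0.163]
ft_force: [-1.0, 0.1, -0.5]
finger_gap: 0.085
[ 0.5731     -0.22132633  0.27633688] jaw ang 0.20968737776640736 [0.9780924  0.20815336 0.00272808]
[ 0.55452318 -0.13845589  0.41024669]
(array([ 0.60327092, -0.06312492, -0.13755873,  0.00575404]), np.float64(0.0019019673108946382))
max() iterable argument is empty
max() iterable argument is empty
```

View pics/w1.png

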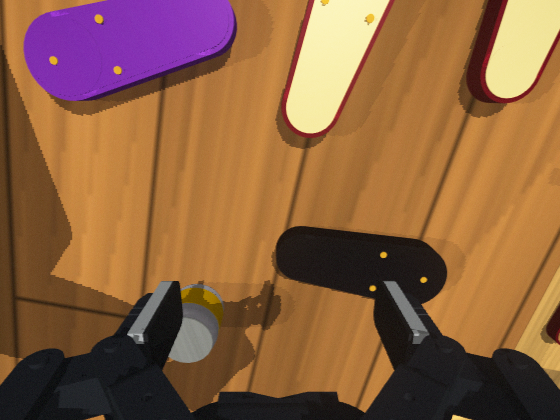

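```bash
python3 -m crank '[[[0,50,0,-0.15],[0,50,0,-0.15],[0,50,0,-0.05],[0,50,0,0],[0,30,0,0]]]' 85;  python3 -m crank '[[[0,0,0,0],[0,0,0,0]]]' 85
python3 - <<'E'
from h import *
o=env.get_obs(); z=cv2.Rodrigues(o['orientation'])[0][:,2]; print(o['ee_pos'],'jaw ang',np.arctan2(z[1],z[0]))
p,_=look('wrist','w2'); print(p['eye'])
for f in [lambda:sole(p,(.603,-.066),-.138)[0], lambda:pen(p,(.57,.125))[0], lambda:cv2.boxPoints(pen(p,(.57,.125))[0])]:
    try: print(f())
    except Exception as e: print(e)
E
```

```text
time: 2.75
ee_pos: [0.5692, 0.0024, 0.2755]
orientation: [0.125, 1.566, -0.131]
ft_force: [0.6, -1.6, -1.0]
finger_gap: 0.0851
time: 2.95
ee_pos: [0.5684, 0.0041, 0.2758]
orientation: [0.125, 1.566, -0.13]
ft_force: [-0.8, -0.3, 0.9]
finger_gap: 0.085
[0.56843098 0.00411867 0.27583422] jaw ang -0.1622835108054177
[0.58092869 0.08801821 0.40963675]
(array([ 0.60312186, -0.06169   , -0.13397357,  0.0068163 ]), np.float64(0.0038298460662677327))
((570.8612670898438, 127.01666259765625), (109.39910125732422, 140.70880126953125), 3.0796420574188232)
[[512.461    194.3308  ]
 [520.02045   53.825184]
 [629.26154   59.70253 ]
 [621.7021   200.20815 ]]
```

View pics/w2.png

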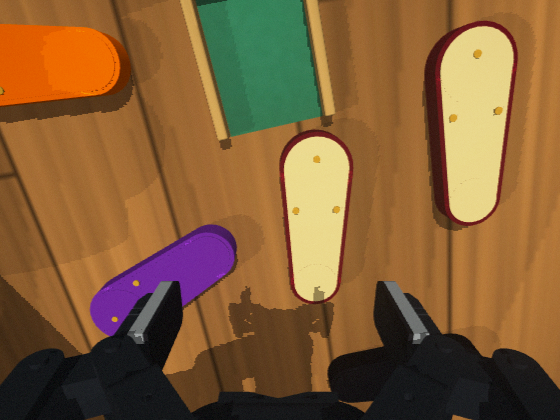

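```bash
python3 -m crank '[[[0,50,0,0.1],[0,50,0,0.1],[0,20,0,0],[0,0,0,0],[0,0,0,0]]]' 85
python3 - <<'E'
from h import *
p,_=look('wrist','w3'); print(p['eye'])
q,P,m=pen(p,(.57,.125)); print(q,cv2.boxPoints(q).round(1).tolist())
for t in ['pen','lever_knob','counter']:
  print(t,[(d['pixel'],d['confidence'],w(p,d['pixel'],.07 if t=='lever_knob' else 0)) for d in env.pinpoint(p,t)])
E
```

```text
time: 3.5
ee_pos: [0.57, 0.1181, 0.2755]
orientation: [-0.028, 1.569, 0.021]
ft_force: [-0.6, -0.6, -0.0]
finger_gap: 0.085
[0.5662748  0.20319329 0.4092053 ]
((570.339599609375, 131.2938690185547), (109.15745544433594, 149.2530059814453), 3.0860273838043213) [[511.79998779296875, 202.89999389648438], [519.9000244140625, 53.79999923706055], [628.9000244140625, 59.70000076293945], [620.7999877929688, 208.8000030517578]]
pen [([95.8, 276.1], 0.74, array([0.56549108, 0.20387558, 0.        ]))]
lever_knob [([299.7, 297.6], 0.23, array([ 0.59679336, -0.01803975,  0.07      ]))]
counter [([298.1, 297.9], 0.39, array([ 6.03382206e-01, -6.11022210e-02,  5.55111512e-17]))]
```

View pics/w3.png

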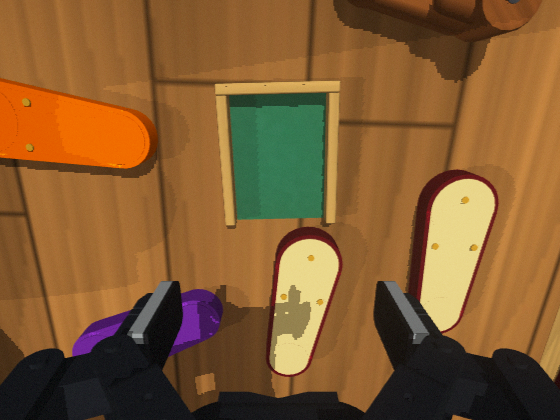

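```bash
python3 -m crank '[[[5,-50,-10,-0.1],[5,-50,-20,-0.07],[5,-50,-30,0],[5,-50,-40,0],[5,-40,-30,0]]]' 85;python3 -m crank '[[[0,-10,0,0],[0,0,0,0],[0,0,0,0]]]' 85
python3 - <<'E'
from h import *
o=env.get_obs(); z=cv2.Rodrigues(o['orientation'])[0][:,2]; print(o['ee_pos'],'jaw ang',np.arctan2(z[1],z[0]))
E
```

```text
time: 4.2
ee_pos: [0.593, -0.1022, 0.164]
orientation: [0.11, 1.556, -0.118]
ft_force: [1.0, -0.0, 0.0]
finger_gap: 0.0849
time: 4.5
ee_pos: [0.5913, -0.1183, 0.1608]
orientation: [0.118, 1.56, -0.124]
ft_force: [-0.2, -0.5, 0.0]
finger_gap: 0.0849
[ 0.59128226 -0.11831832  0.16084527] jaw ang -0.1537578871387623
```

```bash
python3 -m crank '[[[2,-5,-20,0.015],[2,-4,-30,0],[0,0,-30,0],[0,0,-10,0],[0,0,0,0]]]' 85
python3 - <<'E'
from h import *
o=env.get_obs(); z=cv2.Rodrigues(o['orientation'])[0][:,2]; print(o['ee_pos'],'jaw ang',np.arctan2(z[1],z[0]))
p,_=look('wrist','w4')
(v,e),m=sole(p,(.603,-.066),-.138); print(v,e)
E
```

```text
time: 5.0
ee_pos: [0.5983, -0.1223, 0.0757]
orientation: [0.099, 1.55, -0.109]
ft_force: [0.0, 0.7, -0.1]
finger_gap: 0.0845
[ 0.59826031 -0.12227187  0.07568552] jaw ang -0.13248323164289796
[ 0.60289484 -0.06269998 -0.13421984  0.00661757] 0.002547521723195137
```

View pics/w4.png

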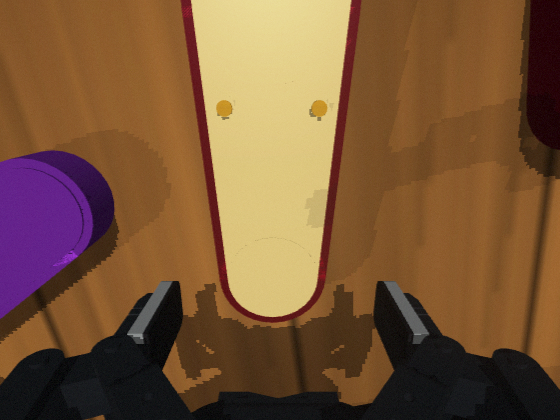

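```bash
python3 -m crank '[[[-2,-2,-20,0],[-1,-1,-20,0],[0,0,-10,0],[0,0,-4,0],[0,0,0,0]]]' 85
python3 - <<'E'
from h import *
o=env.get_obs(); z=cv2.Rodrigues(o['orientation'])[0][:,2]; print(o['ee_pos'],'jaw ang',np.arctan2(z[1],z[0]),o['ft_force'])
E
```

```text
time: 5.55
ee_pos: [0.5995, -0.1244, 0.0292]
orientation: [0.095, 1.538, -0.109]
ft_force: [-0.6, -0.0, -0.2]
finger_gap: 0.0848
[ 0.59949664 -0.12435989  0.02920246] jaw ang -0.12978620559238838 [-0.55764006 -0.04358184 -0.24612352]
```

```bash
python3 -m crank '[[[-3,-2,-7,0],[-3,-2,-5,0],[0,0,0,0],[0,0,0,0]]]' 76
python3 - <<'E'
from h import *
o=env.get_obs(); z=cv2.Rodrigues(o['orientation'])[0][:,2]; print(o['ee_pos'],'jaw ang',np.arctan2(z[1],z[0]),o['ft_force'],o['finger_gap'])
p=env.camera('scene'); print(sole(p,(.603,-.066),-.138)[0])
cv2.imwrite('pics/s5.png',cv2.resize(p['frame'][190:290,180:340],None,fx=4,fy=4))
E
```

```text
time: 5.95
ee_pos: [0.5939, -0.1289, 0.0185]
orientation: [0.094, 1.535, -0.109]
ft_force: [0.3, -0.0, 1.0]
finger_gap: 0.0763
[ 0.59390423 -0.12890601  0.01852284] jaw ang -0.1296966644382982 [ 0.27496457 -0.01349789  0.97906273] 0.07628721623332405
(array([ 0.60569611, -0.06365221, -0.12719594,  0.00724343]), np.float64(0.005760921788431922))
```

View pics/s5.png

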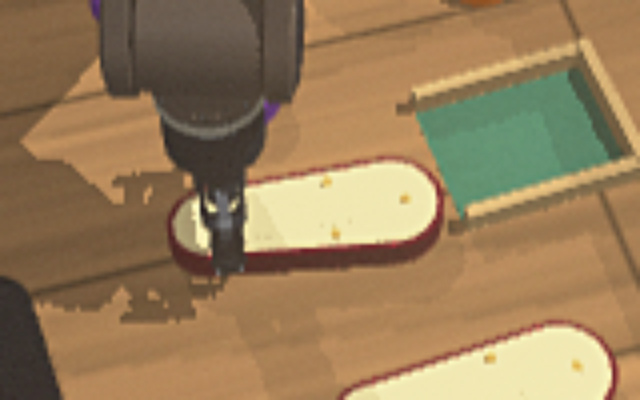

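```bash
python3 -m crank '[[[0,0,0,0],[0,0,0,0],[0,0,0,0]]]' 68; python3 -m crank '[[[0,3,0,0],[0,4,0,0],[0,4,0,0],[0,4,0,0]]]' 68
python3 - <<'E'
from h import *
o=env.get_obs(); z=cv2.Rodrigues(o['orientation'])[0][:,2]; print(o['ee_pos'],'jaw ang',np.arctan2(z[1],z[0]),o['ft_force'],o['finger_gap'])
p=env.camera('wrist'); print(sole(p,(.603,-.05),-.138)[0])
E
```

```text
time: 6.3
ee_pos: [0.5944, -0.129, 0.019]
orientation: [0.094, 1.534, -0.109]
ft_force: [-0.4, 0.3, -0.4]
finger_gap: 0.0678
time: 6.7
ee_pos: [0.5945, -0.1133, 0.0191]
orientation: [0.094, 1.533, -0.11]
ft_force: [-1.3, -0.9, 0.3]
finger_gap: 0.0681
[ 0.5945145  -0.11332992  0.01912892] jaw ang -0.13017863424320295 [-1.25958203 -0.91504634  0.32767856] 0.06805510278405151
(array([ 6.47608108e-01,  5.10524398e-02, -6.05749409e-01,  3.77550930e-04]), np.float64(0.002977578629753534))
```

```bash
cat >> h.py <<'E'
def track(name=None,g=.0072,cam='scene'):
    o=env.get_obs(); z=cv2.Rodrigues(o['orientation'])[0][:,2]; t=o['ee_pos']; ja=np.arctan2(z[1],z[0])
    p=env.camera(cam)
    if name: cv2.imwrite(f'pics/{name}.png',cv2.resize(p['frame'][190:290,210:370],None,fx=4,fy=4))
    hsv=cv2.cvtColor(p['frame'],cv2.COLOR_BGR2HSV)
    m=(hsv[...,2]>150)&(hsv[...,1]<110)&(hsv[...,0]>15)&(hsv[...,0]<40)
    c=t[:2]+.055*np.array([-np.sin(ja),np.cos(ja)])
    m=near(p,m,c,.028,.16).astype(np.uint8)
    m=cv2.morphologyEx(cv2.morphologyEx(m,cv2.MORPH_CLOSE,np.ones((5,5))),cv2.MORPH_OPEN,np.ones((5,5)))
    n,lab,st,cen=cv2.connectedComponentsWithStats(m)
    if n<2: print('no sole'); return
    P=hwc(p,lab==1+np.argmax(st[1:,4]),.028)
    P=P[(P-t[:2])@np.array([-np.sin(ja),np.cos(ja)])>.04]
    v,e=fitsole(P,[*c,ja],g)
    a=.0539; ax=np.array([-np.sin(a),np.cos(a)]); px=np.array([np.cos(a),np.sin(a)]); O=np.array([.5663,.2058])
    toe=v[:2]+.11*np.array([-np.sin(v[2]),np.cos(v[2])])
    print('t',round(o['time'],2),'tcp',t.round(4),'jaw',ja.round(3),'F',o['ft_force'].round(1),'gap',round(o['finger_gap'],4))
    print('sole',v[:3].round(4),'rms',round(e,4),'n',len(P),'| pen: toe x,y mm',((toe-O)@px*1000).round(1),((toe-O)@ax*1000).round(1),'yaw err',(v[2]-a).round(3),'| tcp in sole y',((t[:2]-v[:2])@np.array([-np.sin(v[2]),np.cos(v[2])])*1000).round(1))
E
python3 -c "
from h import *
track('s6')"
```

```text
t 6.75 tcp [ 0.5945 -0.1128  0.0191] jaw -0.13 F [ 0.6 -0.4  1.1] gap 0.068
sole [ 0.6044 -0.055  -0.1386] rms 0.0014 n 85 | pen: toe x,y mm 45.0 -154.5 yaw err -0.192 | tcp in sole y -58.6
```

View pics/s6.png

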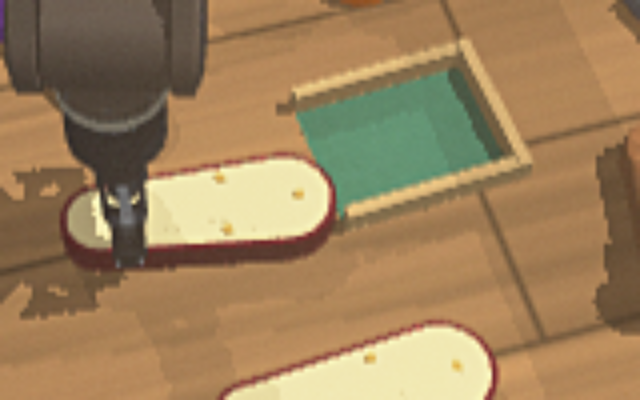

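```bash
python3 -m crank '[[[-2,1,0,0.04],[-3,0,0,0.04],[-3,0,0,0.04],[-3,0,0,0.04],[-2,0,0,0.03]]]' 68
python3 -c "
from h import *
track()"
```

```text
time: 7.3
ee_pos: [0.5818, -0.1111, 0.0192]
orientation: [-0.058, 1.533, 0.048]
ft_force: [0.6, -0.3, 0.1]
finger_gap: 0.0682
t 7.3 tcp [ 0.5818 -0.1111  0.0192] jaw 0.068 F [ 0.6 -0.3  0.1] gap 0.0682
sole [ 0.5839 -0.0508 -0.0093] rms 0.001 n 81 | pen: toe x,y mm 10.6 -147.4 yaw err -0.063 | tcp in sole y -60.4
```

```bash
python3 -m crank '[[[-1,0,0,0.03],[-1,0,0,0.03],[0,3,0,0],[0,5,0,0],[0,5,0,0]]]' 68
python3 -c "
from h import *
track()"
```

```text
time: 7.85
ee_pos: [0.5797, -0.0976, 0.0191]
orientation: [-0.103, 1.532, 0.095]
ft_force: [0.2, -0.9, -0.4]
finger_gap: 0.0678
t 7.85 tcp [ 0.5797 -0.0976  0.0191] jaw 0.127 F [ 0.2 -0.9 -0.4] gap 0.0678
sole [ 0.5769 -0.0381  0.0409] rms 0.0012 n 79 | pen: toe x,y mm -1.1 -134.1 yaw err -0.013 | tcp in sole y -59.5
```

```bash
python3 -m crank '[[[0,7,0,0],[0,7,0,0],[0,7,0,0],[0,7,0,0],[0,7,0,0]]]' 68
python3 -c "
from h import *
track()"
```

```text
time: 8.4
ee_pos: [0.5796, -0.0587, 0.0191]
orientation: [-0.103, 1.532, 0.095]
ft_force: [-1.0, -1.3, -0.0]
finger_gap: 0.0681
t 8.4 tcp [ 0.5796 -0.0587  0.0191] jaw 0.127 F [-1.  -1.3 -0. ] gap 0.0681
sole [0.5773 0.0014 0.0792] rms 0.006 n 89 | pen: toe x,y mm -2.8 -94.8 yaw err 0.025 | tcp in sole y -60.1
```

```bash
python3 -c "
from h import *
track('s7')
p=env.camera('scene'); hsv=cv2.cvtColor(p['frame'],cv2.COLOR_BGR2HSV)
m=((hsv[...,2]>150)&(hsv[...,1]<110)&(hsv[...,0]>15)&(hsv[...,0]<40)).astype(np.uint8)*255
a=cv2.resize(p['frame'][190:290,230:350],None,fx=3,fy=3);b=cv2.cvtColor(cv2.resize(m[190:290,230:350],None,fx=3,fy=3),8)
cv2.imwrite('pics/s7.png',np.hstack([a,b]))
"
```

```text
t 8.45 tcp [ 0.5796 -0.0578  0.0191] jaw 0.127 F [0.1 1.8 0.8] gap 0.0684
sole [0.5773 0.0016 0.0744] rms 0.0056 n 88 | pen: toe x,y mm -2.3 -94.5 yaw err 0.021 | tcp in sole y -59.4
```

View pics/s7.png

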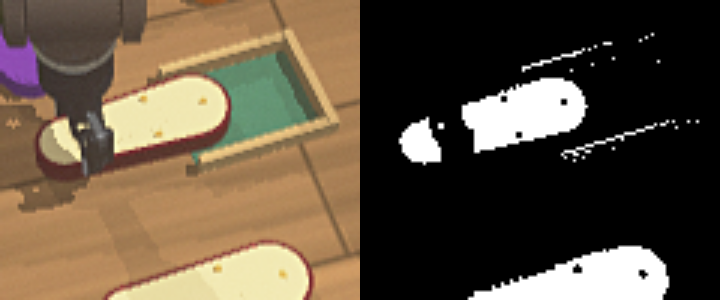

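```bash
sed -i 's/m=cv2.morphologyEx(cv2.morphologyEx(m,cv2.MORPH_CLOSE,np.ones((5,5))),cv2.MORPH_OPEN,np.ones((5,5)))/m=cv2.morphologyEx(m,cv2.MORPH_OPEN,np.ones((3,3)))/' h.py
python3 -c "
from h import *
track()"
```

```text
t 8.55 tcp [ 0.5796 -0.0588  0.0191] jaw 0.127 F [ 0.1  0.8 -0.2] gap 0.0684
sole [0.5773 0.0011 0.0521] rms 0.004 n 90 | pen: toe x,y mm 0.2 -95.0 yaw err -0.002 | tcp in sole y -59.9
```

```bash
sed -i 's/>.04\]/>.06]/' h.py; python3 -m crank '[[[0,7,0,0],[-0.5,7,0,0],[-0.5,7,0,0],[-0.5,7,0,0],[-0.5,7,0,0]]]' 68
python3 -c "
from h import *
track()"
```

```text
time: 9.1
ee_pos: [0.5776, -0.0228, 0.0191]
orientation: [-0.102, 1.532, 0.093]
ft_force: [0.1, -0.8, -0.7]
finger_gap: 0.0683
t 9.1 tcp [ 0.5776 -0.0228  0.0191] jaw 0.125 F [ 0.1 -0.8 -0.7] gap 0.0683
sole [0.5756 0.0365 0.0537] rms 0.004 n 76 | pen: toe x,y mm 0.2 -59.5 yaw err -0.0 | tcp in sole y -59.4
```

```bash
python3 -m crank '[[[0,7,0,0],[-0.5,8,0,0],[-0.5,8,0,0],[-0.5,8,0,0],[-0.5,7,0,0]]]' 68
python3 -c "
from h import *
track()"
```

```text
time: 9.65
ee_pos: [0.5752, 0.0191, 0.0191]
orientation: [-0.102, 1.532, 0.094]
ft_force: [0.2, -1.6, 0.1]
finger_gap: 0.0679
t 9.65 tcp [0.5752 0.0191 0.0191] jaw 0.125 F [ 0.2 -1.6  0.1] gap 0.0679
sole [0.5724 0.0785 0.0386] rms 0.0043 n 76 | pen: toe x,y mm 0.9 -17.4 yaw err -0.015 | tcp in sole y -59.4
```

```bash
python3 -m crank '[[[0,3,0,0],[0,3,0,0],[0,3,0,0],[0,2,0,0],[0,0,0,0]]]' 68
python3 -c "
from h import *
track()"
python3 -m crank '[[[0,1,0,0],[0,1,0,0]]]' 68
python3 -m crank '[[[0,0,0,0]]]' 68
python3 -c "
from h import *
track()"
```

```text
time: 10.2
ee_pos: [0.5751, 0.0321, 0.0191]
orientation: [-0.102, 1.532, 0.095]
ft_force: [0.3, 1.2, 0.0]
finger_gap: 0.0681
t 10.2 tcp [0.5751 0.0321 0.0191] jaw 0.126 F [0.3 1.2 0. ] gap 0.0681
sole [0.5727 0.0923 0.0497] rms 0.0046 n 75 | pen: toe x,y mm 0.7 -3.7 yaw err -0.004 | tcp in sole y -60.2
time: 10.45
ee_pos: [0.5751, 0.0338, 0.0191]
orientation: [-0.102, 1.532, 0.094]
ft_force: [0.4, -3.4, 0.6]
finger_gap: 0.0679
time: 10.55
ee_pos: [0.5751, 0.0337, 0.0191]
orientation: [-0.102, 1.532, 0.094]
ft_force: [0.5, 0.4, 0.3]
finger_gap: 0.0684
t 10.55 tcp [0.5751 0.0337 0.0191] jaw 0.126 F [0.5 0.4 0.3] gap 0.0684
sole [0.5718 0.0925 0.0322] rms 0.0048 n 75 | pen: toe x,y mm 1.8 -3.4 yaw err -0.022 | tcp in sole y -58.9
```

```bash
for i in 1; do python3 -m crank '[[[0,1,0,0]]]' 68; python3 -m crank '[[[0,1,0,0]]]' 68; done | grep -E 'ee_pos|ft'
```

```text
ee_pos: [0.5752, 0.0345, 0.0191]
ft_force: [-0.2, -3.9, -0.4]
ee_pos: [0.5753, 0.0352, 0.0191]
ft_force: [-0.1, -6.3, -0.7]
```

```bash
python3 -c "
from h import *
track('s8')"
```

```text
t 10.8 tcp [0.5753 0.0352 0.0191] jaw 0.125 F [-0.1 -6.3 -0.7] gap 0.0681
sole [0.5725 0.0929 0.0429] rms 0.0045 n 73 | pen: toe x,y mm 1.3 -3.0 yaw err -0.011 | tcp in sole y -57.8
```

View pics/s8.png

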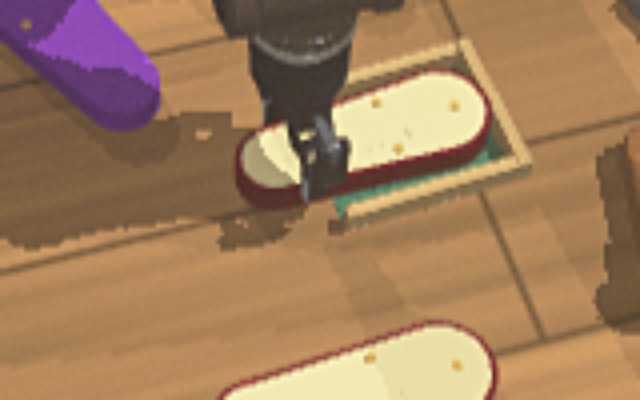

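```bash
python3 -m crank '[[[0,0,0,0],[0,0,0,0],[0,0,0,0],[0,0,0,0]]]' 78; python3 -c "
from h import *
track()"; python3 -m crank '[[[0,0,5,0],[0,0,20,0],[0,0,40,0],[0,0,50,0],[0,-20,50,0]]]' 78; python3 -m crank '[[[0,-50,30,0],[0,-20,0,0],[0,0,0,0]]]' 20
python3 - <<'E'
from h import *
a=.0539; ax=np.array([-np.sin(a),np.cos(a)]); pxv=np.array([np.cos(a),np.sin(a)]); O=np.array([.5663,.2058])
for n in ['scene','wrist']:
    p=env.camera(n)
    cv2.imwrite(f'pics/{n}9.png',p['frame'])
    hsv=cv2.cvtColor(p['frame'],cv2.COLOR_BGR2HSV)
    m=near(p,(hsv[...,2]>150)&(hsv[...,1]<110)&(hsv[...,0]>15)&(hsv[...,0]<40),(.572,.096),.028,.14).astype(np.uint8)
    m=cv2.morphologyEx(m,cv2.MORPH_OPEN,np.ones((3,3)))
    P=hwc(p,m,.028); v,e=fitsole(P,[.572,.096,.05],.0072 if n=='scene' else .0065)
    toe=v[:2]+.11*np.array([-np.sin(v[2]),np.cos(v[2])])
    print(n,v.round(4),e,'toe',(toe-O)@pxv*1000,(toe-O)@ax*1000,'yaw err',v[2]-a)
    for t in ['counter','lever_knob']:
      print(t,[(d['pixel'],d['confidence'],w(p,d['pixel'],.07 if t=='lever_knob' else 0)) for d in env.pinpoint(p,t)])
E
```

```text
time: 11.25
ee_pos: [0.5752, 0.0359, 0.0191]
orientation: [-0.102, 1.532, 0.094]
ft_force: [-0.8, 0.4, 0.6]
finger_gap: 0.0782
t 11.25 tcp [0.5752 0.0359 0.0191] jaw 0.126 F [-0.8  0.4  0.6] gap 0.0782
sole [0.5724 0.0929 0.0446] rms 0.0046 n 73 | pen: toe x,y mm 1.0 -3.1 yaw err -0.009 | tcp in sole y -57.1
time: 11.8
ee_pos: [0.5717, 0.0187, 0.1805]
orientation: [-0.102, 1.544, 0.097]
ft_force: [1.2, -1.2, -0.1]
finger_gap: 0.0776
time: 12.1
ee_pos: [0.5732, -0.047, 0.2157]
orientation: [-0.105, 1.532, 0.095]
ft_force: [0.9, -0.7, -0.3]
finger_gap: 0.0351
scene [0.5734 0.0929 0.0524 0.002 ] 0.003401941961980023 toe 1.1582780284360885 -3.072184665128635 yaw err -0.0014983318416466745
counter [([193.4, 376.8], 0.9, array([0.5118702, 0.3989   , 0.       ]))]
lever_knob [([166.6, 384.1], 0.43, array([0.45593927, 0.43567365, 0.07      ]))]
wrist [0.5703 0.0952 0.0588 0.002 ] 0.002283394347306686 toe -2.4815235941553473 -0.6888073569122861 yaw err 0.004850410019839775
counter []
lever_knob []
```

```bash
python3 -m crank '[[[0,50,30,0],[0,50,30,0],[0,50,0,0],[0,30,0,0],[0,0,0,0]]]' 0
python3 - <<'E'
from h import *
p=env.camera('wrist')
hsv=cv2.cvtColor(p['frame'],cv2.COLOR_BGR2HSV)
m=near(p,(hsv[...,2]>150)&(hsv[...,1]<110)&(hsv[...,0]>15)&(hsv[...,0]<40),(.572,.096),.028,.14).astype(np.uint8)
m=cv2.morphologyEx(m,cv2.MORPH_OPEN,np.ones((3,3)))
P=hwc(p,m,.028); P=P[P[:,1]>.03]; print(fitsole(P,[.572,.096,.05],.0065),env.get_obs()['ee_pos'])
cv2.imwrite('pics/w10.png',p['frame'])
E
python3 -m crank '[[[-10,50,0,-0.1],[-20,50,0,0],[-20,50,0,0],[-10,20,0,0],[0,0,0,0]]]' 0
python3 - <<'E'
from h import *
p=env.camera('wrist'); print(env.get_obs()['ee_pos'],p['eye'])
a=cv2.imread('pics/w10.png'); cv2.imwrite('pics/w11.png',cv2.resize(np.hstack([a,p['frame']]),(800,300)))
cv2.imwrite('pics/w11r.png',p['frame'])
for t in ['counter','lever_knob']:
  print(t,[(d['pixel'],d['confidence'],w(p,d['pixel'],.07 if t=='lever_knob' else 0)) for d in env.pinpoint(p,t)])
hsv=cv2.cvtColor(p['frame'],cv2.COLOR_BGR2HSV)
m=((hsv[...,0]<8)|(hsv[...,0]>172))&(hsv[...,1]>170)&(hsv[...,2]>100)
n,l,s,c=cv2.connectedComponentsWithStats(m.astype(np.uint8))
for i in range(1,n):
  if s[i,4]>60: print(s[i],c[i], w(p,c[i][::-1],.07), w(p,c[i][::-1]))
E
```

```text
time: 12.9
ee_pos: [0.5715, 0.1311, 0.2655]
orientation: [-0.107, 1.54, 0.1]
ft_force: [0.3, -0.7, 0.1]
finger_gap: 0.0002
(array([0.57041398, 0.09689303, 0.05606138, 0.002     ]), np.float64(0.0003406827519667514)) [0.57146526 0.12984484 0.26525251]
time: 13.45
ee_pos: [0.5121, 0.2935, 0.2622]
orientation: [-0.026, 1.548, 0.013]
ft_force: [-0.2, 0.4, -1.2]
finger_gap: 0.0
[0.51263193 0.29241431 0.26212205] [0.50603595 0.37902599 0.39548721]
counter [([63.2, 268.1], 0.61, array([0.50439419, 0.4108552 , 0.        ])), ([360.1, 455.0], 0.61, array([0.78571979, 0.0168484 , 0.        ]))]
lever_knob [([32.4, 198.7], 0.66, array([0.44539193, 0.4276679 , 0.07      ]))]
[188  17  23  25 296] [197.48986486  26.65540541] [0.444601   0.43198066 0.07      ] [0.44756649 0.42942452 0.08571142]
[287 250  62  74 345] [327.82608696 271.20869565] [0.57234623 0.20057155 0.07      ] [0.58079255 0.17784078 0.02854082]
[443 309  67  85 439] [478.81321185 337.33940774] [0.75812153 0.11458451 0.07      ] [0.78925876 0.0819211  0.02979631]
```

View pics/w11.png

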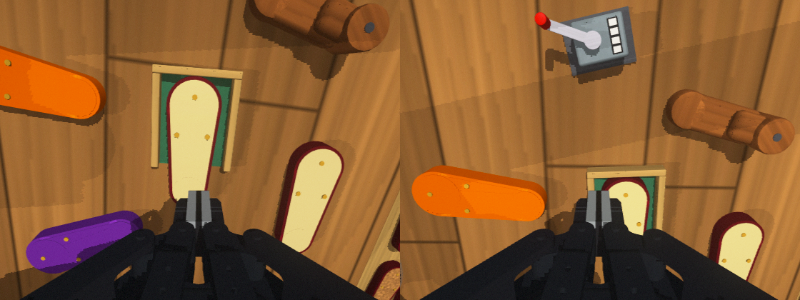

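```bash
python3 -m crank '[[[-15,50,0,0],[-20,50,0,0],[-20,50,0,0],[-10,30,0,0],[0,0,0,0]]]' 0
python3 -m crank '[[[0,0,-30,0],[0,0,-40,0],[0,0,0,0]]]' 0
python3 -c "
from h import *
p=env.camera('top')
o=env.get_obs(); z=cv2.Rodrigues(o['orientation'])[0]; print(o['ee_pos'],z.round(3))"
```

```text
time: 14.1
ee_pos: [0.4543, 0.4648, 0.2618]
orientation: [-0.014, 1.547, -0.002]
ft_force: [-0.1, -0.6, -0.0]
finger_gap: 0.0003
time: 14.4
ee_pos: [0.4578, 0.4611, 0.1906]
orientation: [-0.011, 1.545, -0.004]
ft_force: [-0.1, 0.3, 0.4]
finger_gap: -0.0002
[0.45883732 0.46178247 0.19364798] [[ 0.029 -0.004  1.   ]
 [-0.007  1.     0.004]
 [-1.    -0.007  0.029]]
```

```bash
python3 -m crank '[[[-8,8,0,0],[-5,4,-30,0],[-2,0,-40,0],[-2,0,-35,0],[0,0,-10,0]]]' 0
python3 -c "
from h import *
o=env.get_obs(); print(o['ee_pos'])"
```

```text
time: 14.95
ee_pos: [0.4465, 0.476, 0.0885]
orientation: [0.005, 1.528, 0.003]
ft_force: [0.2, -0.7, 0.2]
finger_gap: 0.0002
[0.44652087 0.47599347 0.0885368 ]
```

```bash
python3 -m crank '[[[0,0,-8,0],[0,-2,-6,0],[0,-8,0,0],[0,-8,0,0],[0,-5,0,0]]]' 0
python3 -m crank '[[[0,-8,0,0],[0,-8,0,0],[0,-8,0,0]]]' 0
```

```text
time: 15.45
ee_pos: [0.4489, 0.4534, 0.0799]
orientation: [0.009, 1.522, 0.007]
ft_force: [0.8, -0.2, 0.6]
finger_gap: 0.0002
time: 15.75
ee_pos: [0.4492, 0.4277, 0.0815]
orientation: [0.011, 1.52, 0.008]
ft_force: [-0.1, 1.9, 0.1]
finger_gap: -0.0002
```

```bash
python3 -m crank '[[[0,-6,-3,0],[0,-6,-3,0],[0,-6,-1,0],[0,-6,0,0],[0,-4,0,0]]]' 0
python3 -m crank '[[[0,-3,0,0],[0,-3,0,0]]]' 0;python3 -m crank '[[[0,-2,0,0],[0,-2,0,0]]]' 0
python3 - <<'E'
from h import *
p=env.camera('top'); 
for n in ['top','scene']:
  p=env.camera(n); print(n,[(d['pixel'],d['confidence'],w(p,d['pixel'],.07)) for d in env.pinpoint(p,'lever_knob')])
cv2.imwrite('pics/s12.png',cv2.resize(p['frame'][130:230,310:450],None,fx=4,fy=4))
E
```

```text
time: 16.25
ee_pos: [0.4508, 0.3977, 0.0747]
orientation: [0.013, 1.517, 0.01]
ft_force: [3.8, 4.0, 0.3]
finger_gap: -0.0001
time: 16.45
ee_pos: [0.4521, 0.3919, 0.075]
orientation: [0.015, 1.514, 0.011]
ft_force: [4.3, 6.0, -1.2]
finger_gap: -0.0005
time: 16.65
ee_pos: [0.4535, 0.3886, 0.0754]
orientation: [0.017, 1.51, 0.014]
ft_force: [4.2, 7.7, -3.3]
finger_gap: 0.0001
top [([135.5, 271.3], 0.56, array([0.76763999, 0.02251041, 0.07      ]))]
scene [([219.4, 331.6], 0.72, array([0.61358953, 0.1802022 , 0.07      ])), ([174.0, 369.9], 0.44, array([0.47348668, 0.37417337, 0.07      ]))]
```

```bash
python3 -m crank '[[[0,8,0,0],[-4,8,-1,0],[-6,4,-1,0],[-4,0,0,0]]]' 0
python3 -m crank '[[[-1,-6,-1,0],[-1,-6,0,0],[0,-6,0,0]]]' 0
python3 -m crank '[[[0,-4,0,0],[0,-4,0,0]]]' 0
```

```text
time: 17.3
ee_pos: [0.4382, 0.4101, 0.0729]
orientation: [0.016, 1.511, 0.013]
ft_force: [-0.1, 1.0, -0.6]
finger_gap: 0.0003
time: 17.6
ee_pos: [0.4344, 0.3913, 0.0716]
orientation: [0.014, 1.512, 0.014]
ft_force: [-0.7, 1.7, 0.6]
finger_gap: 0.0002
time: 17.8
ee_pos: [0.434, 0.3813, 0.0715]
orientation: [0.014, 1.514, 0.012]
ft_force: [-2.1, 0.5, -0.5]
finger_gap: -0.0
```

```bash
python3 -m crank '[[[2,-2,0,0]]]' 0 | grep -E 'ee|ft'; python3 -m crank '[[[3,-2,0,0]]]' 0| grep -E 'ee|ft'; python3 -m crank '[[[3,-2,0,0]]]' 0| grep -E 'ee|ft'
python3 - <<'E'
from h import *
for n in ['scene','top']:
  p=env.camera(n); hsv=cv2.cvtColor(p['frame'],cv2.COLOR_BGR2HSV)
  m=near(p,((hsv[...,0]<8)|(hsv[...,0]>172))&(hsv[...,1]>150)&(hsv[...,2]>80),(.46,.4),.07,.09)
  ys,xs=np.nonzero(m); print(n,len(xs), (w(p,(ys.mean(),xs.mean()),.07),w(p,(ys.mean(),xs.mean()),.08)) if len(xs) else '')
E
```

```text
ee_pos: [0.4355, 0.3784, 0.0714]
ft_force: [-5.4, 0.2, 1.8]
ee_pos: [0.4377, 0.3754, 0.0713]
ft_force: [-8.1, -3.1, 6.8]
ee_pos: [0.4398, 0.3725, 0.0712]
ft_force: [-9.1, 1.5, 5.8]
scene 34 (array([0.46189335, 0.36799175, 0.07      ]), array([0.46921444, 0.36268477, 0.08      ]))
top 0
```

```bash
python3 - <<'E'
from h import *
p=env.camera('scene'); a=cv2.resize(p['frame'][130:230,330:430],None,fx=4,fy=4,interpolation=2)
p=env.camera('top'); b=cv2.resize(p['frame'][180:280,90:190],None,fx=4,fy=4,interpolation=2)
cv2.imwrite('pics/x12.png',np.hstack([a,b]))
E
```

```text
(no output)
```

View pics/x12.png

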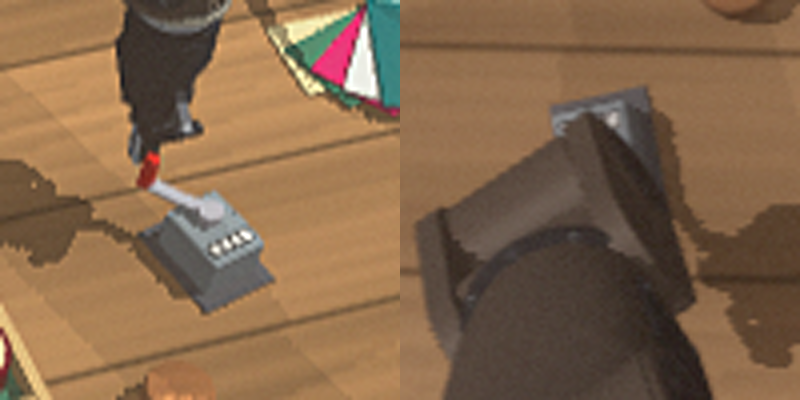

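```bash
python3 - <<'E'
from h import *
p=env.camera('scene'); piv=w(p,(182,382.5),.057); print(piv)
def ang(f):
  hsv=cv2.cvtColor(f,cv2.COLOR_BGR2HSV)
  m=near(p,((hsv[...,0]<8)|(hsv[...,0]>172))&(hsv[...,1]>150)&(hsv[...,2]>80),(.46,.4),.07,.09)
  ys,xs=np.nonzero(m); k=w(p,(ys.mean(),xs.mean()),.0675); d=(k-np.array([.5035,.41,0]))[:2]; d2=(k-piv)[:2]
  print(len(xs),k,np.hypot(*d),np.degrees(np.arctan2(d[1],d[0]))%360,np.hypot(*d2),np.degrees(np.arctan2(d2[1],d2[0]))%360)
ang(cv2.imread('pics/scene0.png')); ang(p['frame'])
E
python3 -m crank '[[[2,-3,0,0]]]' 0| grep -E 'ee|ft';python3 -m crank '[[[2,-3,0,0]]]' 0| grep -E 'ee|ft'
```

```text
[0.50877721 0.40834646 0.057     ]
31 [0.4461109  0.42826609 0.0675    ] 0.060225901208725334 162.34450722181788 0.06575605245087017 162.36618905958457
34 [0.46006307 0.3693185  0.0675    ] 0.0595126163248798 223.1238612548378 0.06241993999896632 218.70041268871378
ee_pos: [0.4406, 0.3699, 0.0711]
ft_force: [-12.5, 9.3, 2.8]
ee_pos: [0.4409, 0.3671, 0.0709]
ft_force: [-16.8, 10.3, 1.9]
```

```bash
python3 -m crank '[[[-6,0,0,0],[-10,-2,0,0],[-15,-4,0,0],[-15,-4,0,0],[0,0,30,0]]]' 0
python3 -m crank '[[[0,0,50,0],[0,0,50,0],[0,-20,30,0],[0,-30,0,0],[0,0,0,0]]]' 0
python3 - <<'E'
from h import *
p=env.camera('scene')
hsv=cv2.cvtColor(p['frame'],cv2.COLOR_BGR2HSV)
m=near(p,((hsv[...,0]<8)|(hsv[...,0]>172))&(hsv[...,1]>150)&(hsv[...,2]>80),(.46,.4),.07,.09)
ys,xs=np.nonzero(m); print('knob',w(p,(ys.mean(),xs.mean()),.0675),'rest was .4461 .4283')
m=near(p,(hsv[...,2]>150)&(hsv[...,1]<110)&(hsv[...,0]>15)&(hsv[...,0]<40),(.572,.096),.028,.14).astype(np.uint8)
m=cv2.morphologyEx(m,cv2.MORPH_OPEN,np.ones((3,3))); print('sole',fitsole(hwc(p,m,.028),[.572,.096,.05],.0072),'was .5734 .0929 .0524')
for t in ['mate','tin','last']: print(t,[(d['pixel'],w(p,d['pixel'],0)) for d in env.pinpoint(p,t)[:1]])
E
```

```text
time: 19.05
ee_pos: [0.3918, 0.3545, 0.0983]
orientation: [0.008, 1.531, 0.004]
ft_force: [0.8, 0.1, 1.4]
finger_gap: 0.0001
time: 19.55
ee_pos: [0.3907, 0.302, 0.2363]
orientation: [0.008, 1.525, 0.007]
ft_force: [-0.1, 0.0, -1.4]
finger_gap: 0.0
knob [0.44610556 0.42798928 0.0675    ] rest was .4461 .4283
sole (array([0.57346905, 0.09304212, 0.05448582, 0.002     ]), np.float64(0.0033889803638198317)) was .5734 .0929 .0524
mate [([291.3, 301.1], array([ 7.91363689e-01,  2.36497034e-02, -2.22044605e-16]))]
tin [([244.7, 137.0], array([ 0.49282867, -0.43199419,  0.        ]))]
last [([251.1, 376.2], array([7.25997892e-01, 2.99797098e-01, 2.22044605e-16]))]
```

Lever is back at rest, the sole and bystanders have not moved, and the arm is clear, so I'm handing in.

```bash
python3 -c "
from rig import env
print(env.job_done())"
```

```text
the job is handed in; nothing more can be done
None
```

I handed the job in at about 19.6 s: the burgundy sole is home in the pen and the tally lever has been swung to its stop and sprung back.

**Sole:** I pushed it along the bench with the fingers loosely either side of its heel, turned it in line with the pen and slid it in toe first. The last millimetres were 1 mm steps.
- The largest force I read was 6.3 N, when the toe met the back wall. I read force at the end of each move, so a short peak between readings would not show.
- The close wrist view put the toe at the wall within about 1 mm, with yaw error about 0.002 rad and about 2 mm off centre. The scene camera read the toe about 3 mm short, which disagrees. I trusted the wrist fit and the force rise without further travel.

**Counter:** My first push slid to the corner of the fingers near the end of the stroke. I backed off partway and pushed again from a better side.
- The lever turned about 56–61° by the images, against 57° expected.
- The force then rose to about 19 N at the fingers, showing it was on the stop.
- After I backed away, the knob returned to within 1 mm of its rest position.

**Afterwards:** The sole had not shifted. The mate, tin and last were found within about 8 mm of their first positions, which is the scatter of the network readings. I never moved the arm against them. The arm was clear of everything at hand-in.

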